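# Take the combination padlock off the gauge case

### The arm

A 6-joint arm with a two-finger parallel gripper is mounted at the origin on a cart in front of the work surface, level with it; the furniture and walls round the work are solid. World frame = base frame: x ahead of the robot, y to its left, z up, the work surface at z = 0. Lengths are in mm, angles in rad, forces in N, time in s.
With the tool pointing down it reaches from about 400 to 925 mm from the base axis. Payload 12.5 kg.
Tool frame: the origin (TCP) lies on the mounting face of the last link; the fingertips stand 190 mm ahead of it and the grasp point (between the pads) lies 171 mm ahead of it (env.tcp_to_tips is the distance from the TCP to the fingertips, in mm); x points along the fingers, y is the direction in which the jaws open and shut, and the axes are right-handed (so a half turn about x gives the same grasp; the last joint's range is limited). The gripper opens to 95 mm and grips with 3 to 60 N. Pads are 20 mm wide; open, the fingers measure 119 mm over their backs; the gripper's body (75 mm by 180 mm) begins 59 mm behind the grasp point.
Start: joints at [-1.421, 0.491, 1.559, -0, 1.092, -0.106], TCP at [158.157, -604.658, 404.761] pointing down, gripper open.
Joint ranges: [-3.1, 3.1], [-0.84, 2.19], [0.05, 2.79], [-1.13, 4.28], [0.06, 2.93], [-2.69, 2.69]. Speed limits (rad/s): [2.22, 2.22, 2.79, 3.14, 3.14, 3.14].

### API

Orientations are given as [roll, pitch, yaw] about the fixed x, y, z axes, in that order (R = Rz(yaw) Ry(pitch) Rx(roll)).
In Python, from cell import monitor, cams, job, env gives the robot as it stands. The module is installed in compiled form; this text tells all that it offers.
- The arm moves only by the tool apply_moves, never from a script. Its argument "series" is a list of rows, each a list of 3 entries, a list of its own where there are three numbers: the closure, from -1 (fully open) to 1 (shut), so that 0 is half open, then the shift along the tool's x, y, z in cm, then the turn about the tool's x in rad. A call has 1 to 20 rows; each row is the pose to reach, as a shift and turn from the pose commanded when the call began, along the tool's axes at that moment; what a row does not reach only later rows make up. A row lasts 1/8 s, in which the tool goes at most 62.5 mm and 10.7 degrees, less where a joint would pass 70% of its speed; a pose out of reach is approached as far as the arm can. A call with a gripper value outside its range is refused whole. The fingers move at their own pace and stop on an object; the grip force is fixed at half the most. Time passes only in rows, so rows that repeat a pose let the fingers close. It gives the time, the measured TCP pose, the force and the opening at its end, in the units of the state.
- monitor.state(): the state, without advancing time (a new reading comes with each control period).
- cams.read_camera(name): name is "side" or "top"; returns a dict with "image" (420x560x3 uint8, red, green, blue), "fx", "fy", "cx", "cy" (pixels), "position" and "orientation" of the camera in the world. Camera axes: x right, y down, z forward; pixel columns grow to the right and rows downward; lengths in mm; the calibration is good to about 2 mm. A picture is of the moment at which its call begins. There is no depth.
- job.job_done(): hands the job in, once; it reports no verdict.
The state is a dict: "t": time; "joints": joint angles; "qvel": joint speeds; "tau": joint torques, N m; "eef_pos": TCP position; "tcp_rot": TCP orientation; "ft_force": force on the tool from outside, world axes, zero at the start; "moment": the same for the moment, N m; "opening": opening from 0.0 (shut) to 1.0 (fully open).
Only numpy, scipy, OpenCV 4.12 (cv2) and the standard library are available. Lean on these libraries where they do the work, as an engineer would, in place of code of your own. Each camera call takes 0.05 s, during which the arm holds its last target. There are 200 camera calls.

### The job

The steel gauge case is locked: a combination padlock lies dial up in the pan on its lid, with its shackle through the staple. Dial the combination (clockwise to the third mark past the long index mark, then back anticlockwise past the index mark to the second mark on its other side; the dial clicks at every mark), then pull the shackle out as far as it goes. Lift the open padlock off the case and finish while still holding it up, still and open, about a hand's breadth above the lid, leaving the ball bearing, the brass bush and the marker pen where they lie.

Things in the scene. Friction and masses are not known exactly. Their poses are not given: they have to be found in the camera images.
- gauge_case: Grey steel case, fixed to the bench, 200 mm (x) by 220 mm (y), lid top 60 mm above the bench. Origin: centre of its underside; x to its back (hinges), y to its left, z up; the carrying handle is on the front (-x). On the lid lie the padlock's dark pan, 12 mm behind the centre, the staple in front of the pan on the left, a ball bearing and a marker pen.
- pan_floor (a point): Middle of the floor of the pan that holds the padlock, 4 mm above the lid (64 mm above the bench). Its rim is 8 mm high and 3 mm thick and leaves 2 mm of clearance round the lock body, so the lock cannot turn in it; lift the lock straight up out of it.
- staple_top (a point): Top of the staple, a bent 5 mm bar: an upright loop, 26 mm wide (y), top 33 mm above the lid, opening 16 mm wide, 39.5 mm in front (-x) of the dial's axis and 22 mm to the left. Only the shackle's left leg goes through it: the lock cannot be lifted until the shackle is out at least 19 mm.
- padlock: Loose padlock of laminated steel, about 0.5 kg in all; body 62 (x) by 60 (y) by 30 mm. Origin: centre of the body's underside; z up through the dial, x away from the shackle, y left. It starts in the pan, its axes as the case's. Centre of mass 8 mm (open: 12 mm) to the shackle side of the dial's axis. Can be lifted by the dial's bar, by the body's sides or by the shackle.
- dial_grip (a point): Middle of the dial's grip bar, on the dial's axis (the lock's z axis), 46 mm above the lock's underside. The bar is 10 mm wide, 37 mm long, and stands from 35 to 57 mm above the underside, on a disc 43 mm in diameter, 5 mm thick. Take it across its width with the fingertips just above the disc. Its x axis runs along the bar, away from the pointer, and turns with the dial.
- dial_pointer (a point): Pointer end of the grip bar (white line), top edge, 20 mm from the dial's axis. At dial value 0 it points at the index mark, which is on the shackle side of the lock.
- dial (a joint): Dial angle, rad: 0 with the pointer at the long index mark, growing clockwise seen from above. A click, held by a sprung ball (0.13 N m), at each mark, every 20 deg (0.349); stops at the 5th marks, -1.745 and 1.745. Combination: to 1.047, then straight back to -0.698, each within 0.1. A hidden wheel keeps the first turn; gone too far, turn anticlockwise to the stop and begin again.
- shackle (a joint): How far the shackle is out of the lock body, m: 0 closed, 0.024 fully out (stop). It slides along the padlock's -x axis with 2 to 4 N of friction, stays where it is left, and moves no more than 1.5 mm unless the combination is set.
- shackle_bow (a point): Middle of the shackle's bow, on the axis of its 8 mm round bar: 16 mm above the lock's underside (20 mm above the lid) and, closed, 76 mm to the -x side of the dial's axis. The bar runs straight in y for 20 mm here; the legs are 36 mm clear of each other, and 30 mm is clear between bow and staple. It moves with the shackle.
- bearing_1: Steel ball bearing, 52 mm in diameter, 15 mm high, lying loose on the back left corner of the lid; origin at the centre of its underside. Leave it there.
- brass_bush_1: Flanged brass bush, 38 mm in diameter, 34 mm high, standing on the bench left of the case; origin at the centre of its underside. Leave it there.
- marker_black: Marker pen, 13 mm by 120 mm, lying loose along the right side of the lid; origin at the centre of its underside. Leave it there.
Not all that is in view belongs to the job. Several things have the shape of the padlock; the one meant has the colours described above.

How it is judged:
By the outcome, as a careful person would: the job done as asked, in the order asked, and still so for the second after the job is handed in, while the arm keeps its last pose, push and grip.
It also fails if it takes over 61 s, if anything falls off the work surface, if the arm or the gripper's body presses on something with over 40 N, if the wrist force passes 120 N, or if a joint passes its speed limit or range.

## Working session

There is one attempt and no reset: what is moved stays moved. The work goes in short steps, Python scripts to look and compute and a tool call to move; the robot and the scene stay as the last step left them, time stands still between calls to the robot, and variables do not carry over. Pictures are saved under pics/ and viewed, about 8 in all and at most 12, crops included, and the job is handed in when it is done.

Besides the shell and the picture viewer there is one more tool, called as a command line: name --argument value ..., lists and objects as JSON in quotes. apply_moves: Moves the arm, as the interface text tells. Its arguments: {"type":"object","properties":{"series":{"type":"array"}},"required":["series"]}

```bash
mkdir -p pics
python3 - <<'E'
from cell import monitor,cams,env
import cv2,numpy as np
for n in("top","side"):
    c=cams.read_camera(n); cv2.imwrite(f"pics/{n}0.png",c["image"][:,:,::-1])
    print(n,[c[k] for k in("fx","fy","cx","cy","position","orientation")])
print(monitor.state())
E
```

```text
top [484.5945259166968, 484.5945259166968, 276.5537508354323, 204.91883913232425, array([ 381.2089229 , -172.72130032,  944.58898188]), array([-2.9651644 , -0.02038462, -1.58344569])]
side [469.9955150093252, 469.9955150093252, 285.5850026688891, 211.96591088795824, array([ 552.56964007, -860.97077574,  677.6599671 ]), array([-2.27931761, -0.00349688,  0.04782652])]
{'t': 0.1, 'joints': array([-1.42060890e+00,  4.91505093e-01,  1.55939079e+00, -3.70256811e-05,
        1.09168156e+00, -1.05621345e-01]), 'qvel': array([-0.00023797, -0.0024158 , -0.00146446, -0.0004765 ,  0.00123247,
        0.00036331]), 'tau': array([ 3.40653140e-03, -6.13621902e+01, -2.58606040e+01,  6.94244890e-02,
        4.70074243e-02, -5.66669655e-05]), 'eef_pos': array([ 158.14517517, -604.63535328,  404.21569106]), 'tcp_rot': array([-1.64308279,  1.56981099,  1.75433573]), 'ft_force': array([-0.14484006, -0.02910001, -0.09127298]), 'moment': array([-0.04133774,  0.03447884,  0.00096267]), 'opening': 1.00076884837109}
```

View pics/top0.png

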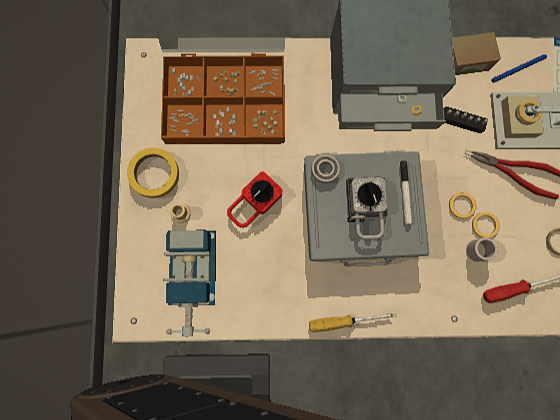

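View pics/side0.png

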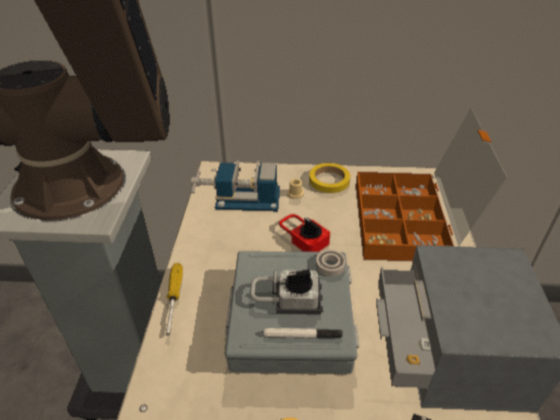

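Candidates in the top view are the red padlock at (262,192), which is a decoy on the bench, and the steel-grey padlock with a black dial at (368,195), in the pan on the grey case. I choose the steel one and check it in a close crop.

```bash
cat > h.py <<'E'
import numpy as np,cv2
from scipy.spatial.transform import Rotation as R
from cell import monitor,cams,env
def grab(n):
    c=cams.read_camera(n); c["R"]=R.from_euler("xyz",c["orientation"]).as_matrix(); return c
def ray(c,uv,z):
    d=c["R"]@np.array([(uv[0]-c["cx"])/c["fx"],(uv[1]-c["cy"])/c["fy"],1]); p=np.array(c["position"])
    return p+d*(z-p[2])/d[2]
def proj(c,p):
    q=c["R"].T@(np.array(p,float)-c["position"]); return c["fx"]*q[0]/q[2]+c["cx"],c["fy"]*q[1]/q[2]+c["cy"]
def crop(c,box,k,name):
    x0,y0,x1,y1=box; im=cv2.resize(c["image"][y0:y1,x0:x1,::-1],None,fx=k,fy=k,interpolation=cv2.INTER_CUBIC)
    cv2.imwrite(name,im)
def pose():
    s=monitor.state(); return s["eef_pos"],R.from_euler("xyz",s["tcp_rot"]).as_matrix(),s
E
python3 - <<'E'
from h import *
c=grab("top"); s=grab("side")
a=cv2.resize(c["image"][150:255,310:420],None,fx=4.9,fy=4.9,interpolation=cv2.INTER_CUBIC)
x=cv2.resize(s["image"][245:325,235:350],None,fx=2.5,fy=2.5,interpolation=cv2.INTER_CUBIC)
crop(c,(300,140,440,260),5,"pics/topcrop.png")
# black dial blob and case mask
for n,cc,b in(("top",c,(340,170,395,225)),("side",s,(275,260,325,310))):
    im=cc["image"]; m=((im.max(2)<45)*255).astype(np.uint8); z=np.zeros_like(m); z[b[1]:b[3],b[0]:b[2]]=m[b[1]:b[3],b[0]:b[2]]
    k,l,st,ce=cv2.connectedComponentsWithStats(z); i=1+st[1:,4].argmax(); print(n,st[i],ce[i],ray(cc,ce[i],105))
hsv=cv2.cvtColor(c["image"],cv2.COLOR_RGB2HSV); print(c["image"][225,320],c["image"][250,400])
p,M,st=pose(); print(M.round(3)); print(env.tcp_to_tips)
E
```

```text
top [358 182  24  29 424] [369.16509434 193.93396226] [ 549.01096872 -356.34283912  105.        ]
side [286 270  25  23 430] [298.9744186  282.03488372] [ 552.16463273 -363.85802389  105.        ]
[129 129 116] [122 120 108]
[[-0.     0.253 -0.967]
 [ 0.001 -0.967 -0.253]
 [-1.    -0.001 -0.   ]]
190.1
```

View pics/topcrop.png

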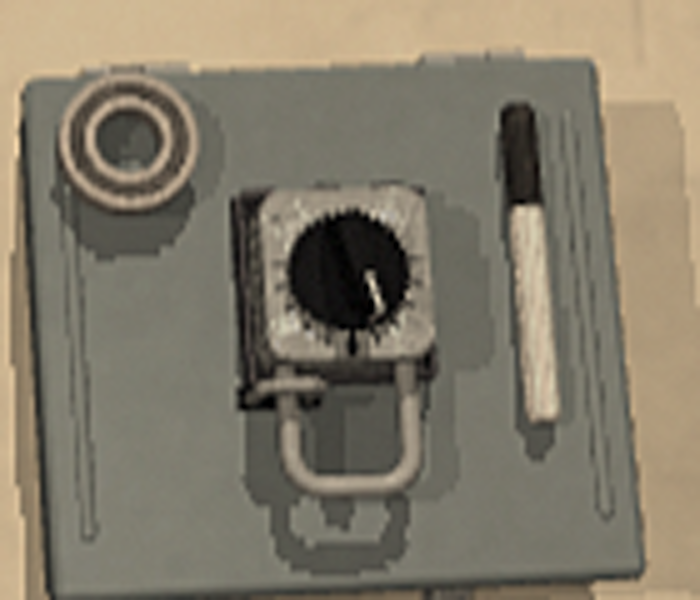

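The crop confirms the steel lock: black dial on a silver body, pan and staple around it, index mark at crop (352,340). The pointer's white line runs from (370,272) to (382,312), so the dial starts anticlockwise of the index. Bow at (352,487), bearing at (128,142), pen at (530,265).

Run:
```python
from h import *
c=grab("top"); s=grab("side")
P=lambda x,y,z:ray(c,(300+x/5-.4,140+y/5-.4),z)
k=np.array([P(25,80,60),P(593,60,60),P(642,572,60),P(52,595,60)])
print(k.round(1)); ctr=k.mean(0); ax=(k[0]+k[1]-k[2]-k[3])[:2]; ay=(k[0]+k[3]-k[1]-k[2])[:2]
print("ctr",ctr,np.arctan2(ax[1],ax[0]),np.arctan2(-ay[0],ay[1]),np.linalg.norm(ax)/2,np.linalg.norm(ay)/2)
yaw=(np.arctan2(ax[1],ax[0])+np.arctan2(-ay[0],ay[1]))/2
d=ctr[:2]+12*np.array([np.cos(yaw),np.sin(yaw)]); print("dial from case",d)
print("disc",P(350,270,99),"bow",P(352,487,80),"index",P(352,340,95))
tip=P(382,312,121);ins=P(370,272,121); print("pointer",tip,ins)
v=tip[:2]-d; print("pointer ang rel -x, cw pos:",-np.degrees((np.arctan2(v[1],v[0])-yaw-np.pi+np.pi)%(2*np.pi)-np.pi), np.linalg.norm(v))
v=(tip-ins)[:2]; print("line ang", np.degrees(np.arctan2(v[1],v[0])-yaw))
# body (bright silver) rect in top, z=94
for q in[(265,193),(425,193),(437,355),(272,358)]: print(P(*q,94).round(1))
# pixels of white line
for n,cc,b in(("top",c,(360,180,385,210)),("side",s,(280,265,318,300))):
    crop(cc,b,14,f"pics/{n}dial.png")
a=cv2.imread("pics/topdial.png");e=cv2.imread("pics/sidedial.png");h=420
cv2.imwrite("pics/dials.png",np.hstack([cv2.resize(a,(350,420)),cv2.resize(e,(448,420))]))
```

```text
[[ 633.  -247.    60. ]
 [ 639.4 -463.7   60. ]
 [ 444.8 -469.3   60. ]
 [ 438.9 -252.4   60. ]]
ctr [ 538.99695478 -358.10679866   60.        ] 0.028291714095928847 0.028464734674428834 194.40387023173227 216.88684016548024
dial from case [ 550.99212316 -357.76630567]
disc [ 550.81204176 -358.46385032   99.        ] bow [ 475.02394549 -359.65818763   80.        ] index [ 526.10484242 -358.87401838   95.        ]
pointer [ 531.43604723 -364.09639856  121.        ] [ 545.62977815 -360.59112163  121.        ]
pointer ang rel -x, cw pos: -16.310260742791485 20.555052462344726
line ang -167.75378536229914
[ 580.5 -330.    94. ]
[ 580.  -388.1   94. ]
[ 520.6 -389.4   94. ]
[ 520.  -330.1   94. ]
```

View pics/dials.png

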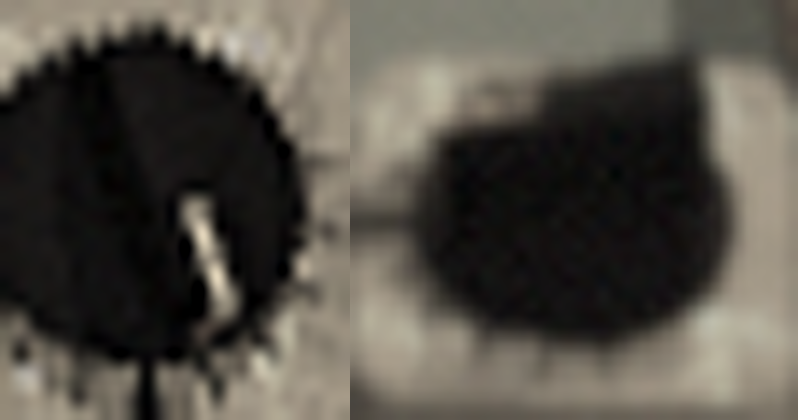

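```bash
cat >> h.py <<'E'
YAW=0.0284
def go(x,y,z,Jdeg):
    "shift cm in tool axes and turn to bring TCP to x,y,z with jaw (tool y) at world angle J"
    p,M,s=pose(); d=M.T@(np.array([x,y,z])-p)/10; J=np.degrees(np.arctan2(M[1,1],M[0,1]))
    print("shift",d.round(2),"turn",np.radians((J-Jdeg+180)%360-180).round(3),"J",J.round(2),"p",p.round(1),"f",s["ft_force"].round(1),s["moment"].round(2),"op",round(s["opening"],3),"t",s["t"])
E
python3 -c "
from h import *
go(550.8,-358.3,330,-90+21.6)"
```

```text
shift [  7.46 -13.9  -44.22] turn -0.121 J -75.34 p [ 158.1 -604.7  404.6] f [ 1.1 -0.2  0.8] [-0.02 -0.03 -0.01] op 1.001 t 0.3
```

apply_moves --series '[[0,[0,-1,-4],0],[0,[0,-3,-9],0],[0,[0,-4.5,-14],0],[0,[0,-6,-19],0],[0,[0,-7.5,-24],0],[0,[0,-9,-29],-0.05],[0,[1,-10.6,-34],-0.1],[0,[2,-12.2,-39],-0.12],[0,[4,-13.5,-43],-0.12],[0,[6,-13.9,-44.2],-0.12],[0,[7.4,-13.9,-44.2],-0.12],[0,[7.4,-13.9,-44.2],-0.12],[0,[7.4,-13.9,-44.2],-0.12],[0,[7.4,-13.9,-44.2],-0.12]]'

```text
t: 2.05
eef_pos: [550.1, -359.0, 331.7]
tcp_rot: [2.018, 1.569, -0.749]
ft_force: [1.1, -0.1, -0.3]
opening: 0.501
```

Run:
```python
from h import *
go(550.8,-358.3,292,-68.4)
c=grab("side"); crop(c,(200,180,400,330),4,"pics/s2.png")
```

```text
shift [ 3.97 -0.04 -0.09] turn -0.002 J -68.53 p [ 550.1 -359.   331.7] f [ 1.1 -0.1 -0.3] [ 0.   -0.01  0.02] op 0.501 t 2.05
```

View pics/s2.png

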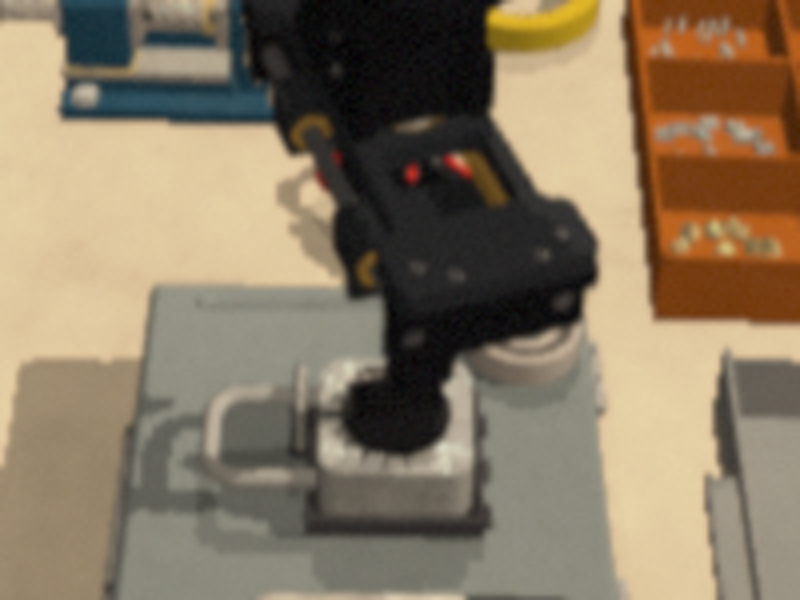

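Side crop: the gripper is centred above the dial (400,415), with the jaws across the bar and nothing in the way. I descend and close.

apply_moves --series '[[0,[1.5,0,-0.05],0],[0,[3,0,-0.1],0],[0,[3.9,0,-0.1],0],[0,[3.9,0,-0.1],0],[0,[3.9,0,-0.1],0],[1,[3.9,0,-0.1],0],[1,[3.9,0,-0.1],0],[1,[3.9,0,-0.1],0],[1,[3.9,0,-0.1],0],[1,[3.9,0,-0.1],0]]'

```text
t: 3.35
eef_pos: [551.4, -357.9, 291.8]
tcp_rot: [-0.972, 1.57, 2.545]
ft_force: [-1.3, 1.9, 1.6]
opening: 0.101
```

```bash
python3 -c "
from h import *
go(550.8,-358.3,292,-68.4)"
```

```text
shift [-0.02  0.01  0.07] turn -0.001 J -68.47 p [ 551.4 -357.9  291.8] f [-1.3  1.9  1.6] [0.18 0.2  0.03] op 0.101 t 3.35
```

apply_moves --series '[[1,[0,0,0],0.1],[1,[0,0,0],0.24],[1,[0,0,0],0.38],[1,[0,0,0],0.52],[1,[0,0,0],0.66],[1,[0,0,0],0.8],[1,[0,0,0],0.94],[1,[0,0,0],1.08],[1,[0,0,0],1.2],[1,[0,0,0],1.3],[1,[0,0,0],1.36],[1,[0,0,0],1.395],[1,[0,0,0],1.395],[1,[0,0,0],1.395],[1,[0,0,0],1.395]]'

```text
t: 5.22
eef_pos: [551.6, -358.0, 291.8]
tcp_rot: [-2.661, 1.57, -0.538]
ft_force: [-0.8, -0.9, 0.4]
opening: 0.101
```

Run:
```python
from h import *
go(551.4,-357.9,292,-68.4-80)
c=grab("top");s=grab("side");
a=cv2.resize(c["image"][150:240,320:430],(440,360),interpolation=2);b=cv2.resize(s["image"][235:325,240:340],(360,324),interpolation=2)
cv2.imwrite("pics/t3.png",np.hstack([a,cv2.copyMakeBorder(b,0,36,0,0,0)])[:,:,::-1])
```

```text
shift [-0.02  0.02  0.02] turn 0.001 J -148.37 p [ 551.6 -358.   291.8] f [-0.8 -0.9  0.4] [-0.1   0.08 -0.06] op 0.101 t 5.225
```

View pics/t3.png

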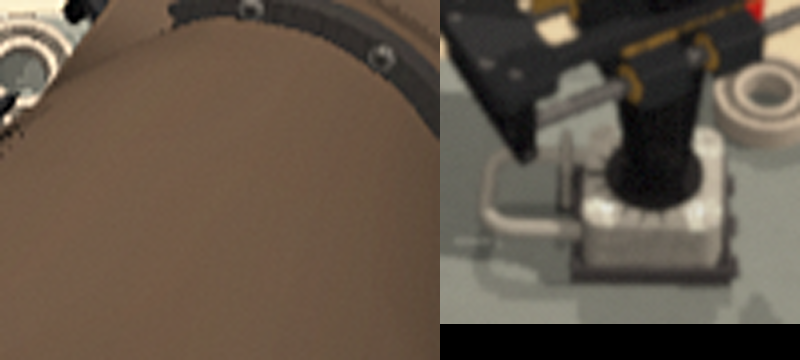

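The top view is blocked by the arm. The side view shows the lock square in its pan and the fingers still on the bar; the wrist turned 79.9° with almost no moment left, so the dial is at the +3 mark. Now straight back five marks, past the index to -2.

apply_moves --series '[[1,[0,0,0],-0.1],[1,[0,0,0],-0.24],[1,[0,0,0],-0.38],[1,[0,0,0],-0.52],[1,[0,0,0],-0.66],[1,[0,0,0],-0.8],[1,[0,0,0],-0.94],[1,[0,0,0],-1.08],[1,[0,0,0],-1.22],[1,[0,0,0],-1.36],[1,[0,0,0],-1.5],[1,[0,0,0],-1.6],[1,[0,0,0],-1.7],[1,[0,0,0],-1.745],[1,[0,0,0],-1.745],[1,[0,0,0],-1.745],[1,[0,0,0],-1.745]]'

```text
t: 7.45
eef_pos: [551.5, -357.9, 291.7]
tcp_rot: [-1.379, 1.57, 2.487]
ft_force: [-2.5, 1.1, 2.6]
opening: 0.102
```

Run:
```python
from h import *
go(551.4,-357.9,340,-48.4)
```

```text
shift [-4.83 -0.01  0.01] turn -0.001 J -48.44 p [ 551.5 -357.9  291.7] f [-2.5  1.1  2.6] [0.17 0.44 0.11] op 0.102 t 7.45
```

apply_moves --series '[[0,[0,0,0],0],[0,[0,0,0],0],[0,[0,0,0],0],[0,[-2,0,0],0],[0,[-4,0,0],0],[0,[-5.3,0,0],-0.1],[0.47,[-5.3,-1.5,1.8],-0.28],[0.47,[-5.3,-3,3.6],-0.46],[0.47,[-5.3,-4.2,5],-0.64],[0.47,[-5.3,-4.9,5.8],-0.82],[0.47,[-5.3,-4.9,5.8],-0.873],[0.47,[-5.3,-4.9,5.8],-0.873],[0.47,[-5.3,-4.9,5.8],-0.873]]'

```text
t: 9.07
eef_pos: [475.8, -359.8, 344.7]
tcp_rot: [0.526, 1.571, -1.018]
ft_force: [-0.3, 0.1, -0.0]
opening: 0.264
```

Run:
```python
from h import *
go(475.3,-360.0,258,1.6)
c=grab("side"); crop(c,(220,180,380,300),5,"pics/s4.png")
```

```text
shift [ 8.67 -0.05  0.02] turn -0.001 J 1.53 p [ 475.8 -359.8  344.7] f [-0.3  0.1 -0. ] [-0.07 -0.21  0.05] op 0.264 t 9.075
```

View pics/s4.png

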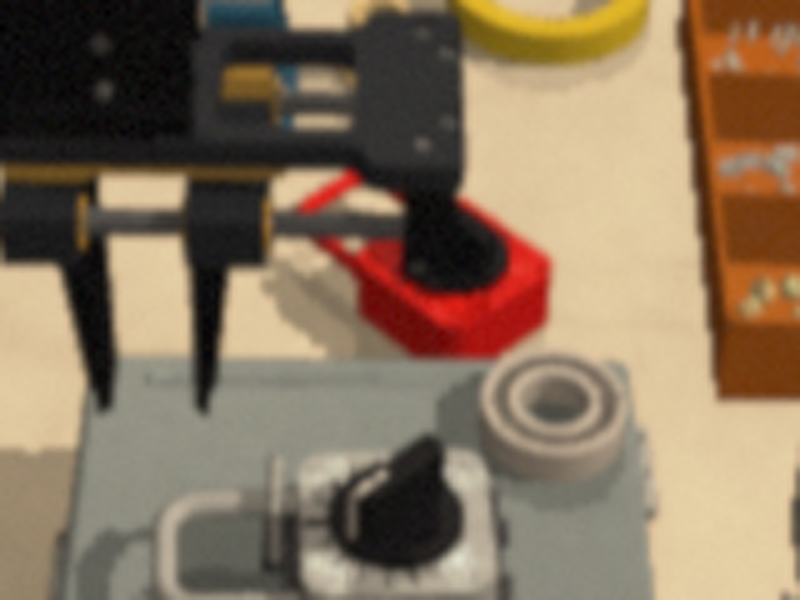

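The dial's white line at (365,500) points to the shackle side and right, two marks anticlockwise as intended. The fingers, at (105,400) and (205,400), straddle the bow line. I descend over the bow and close.

apply_moves --series '[[0.47,[3,-0.05,0],0],[0.47,[6,-0.05,0],0],[0.47,[7.8,-0.05,0],0],[0.47,[8.6,-0.05,0],0],[0.47,[8.6,-0.05,0],0],[0.47,[8.6,-0.05,0],0],[1,[8.6,-0.05,0],0],[1,[8.6,-0.05,0],0],[1,[8.6,-0.05,0],0],[1,[8.6,-0.05,0],0]]'

```text
t: 10.38
eef_pos: [475.1, -359.8, 258.9]
tcp_rot: [-1.399, 1.571, -2.942]
ft_force: [-2.5, 0.9, 2.4]
opening: 0.079
```

Run:
```python
from h import *
go(475.3-25,-360.7,258,1.6)
```

```text
shift [ 0.09 -2.48  0.02] turn 0.0 J 1.61 p [ 475.1 -359.8  258.9] f [-2.5  0.9  2.4] [0.14 0.16 0.12] op 0.079 t 10.375
```

apply_moves --series '[[1,[0,-0.2,0],0],[1,[0,-0.6,0],0],[1,[0,-1.0,0],0],[1,[0,-1.4,0],0],[1,[0,-1.7,0],0],[1,[0,-2,0],0],[1,[0,-2,0],0]]'

```text
t: 11.25
eef_pos: [454.8, -360.5, 258.7]
tcp_rot: [-1.872, 1.57, 2.869]
ft_force: [-0.5, -1.6, 2.4]
opening: 0.078
```

apply_moves --series '[[1,[0,-0.2,0],0],[1,[0,-0.4,0],0],[1,[0,-0.5,0],0],[1,[0,-0.5,0],0]]'

```text
t: 11.75
eef_pos: [450.1, -360.5, 258.8]
tcp_rot: [-1.808, 1.571, 2.933]
ft_force: [1.5, -0.4, 0.5]
opening: 0.077
```

Run:
```python
from h import *
go(551.5,-357.9,345,-48.4)
c=grab("side"); crop(c,(220,230,340,320),6,"pics/s5.png")
```

```text
shift [-8.63 10.14  0.02] turn 0.873 J 1.61 p [ 450.1 -360.5  258.8] f [ 1.5 -0.4  0.5] [-0.18 -0.34 -0.03] op 0.077 t 11.75
```

View pics/s5.png

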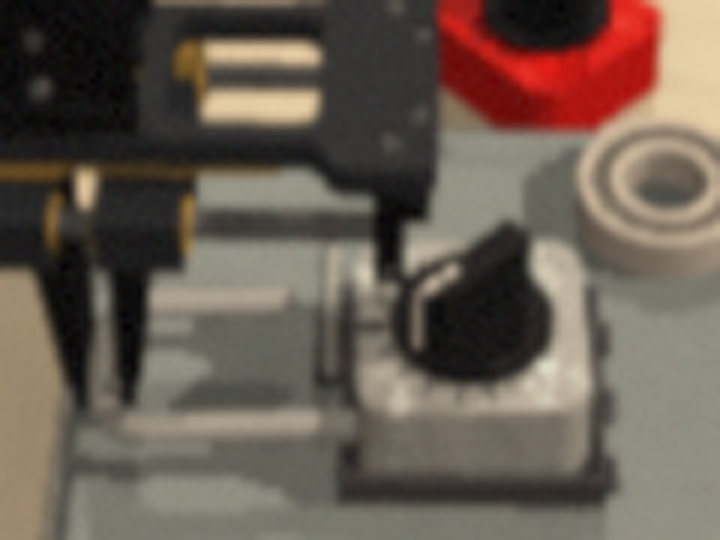

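The shackle is out: its free left leg ends at (288,298), clear of the staple at (332,320). I pull on in small steps until the stop shows in the force.

apply_moves --series '[[1,[0,-0.1,0],0],[1,[0,-0.2,0],0],[1,[0,-0.2,0],0]]'

```text
t: 12.18
eef_pos: [448.9, -360.4, 258.9]
tcp_rot: [1.259, 1.568, -0.284]
ft_force: [9.7, 1.8, -2.0]
opening: 0.077
```

apply_moves --series '[[0.47,[0,0,0],0],[0.47,[0,0,0],0],[0.47,[0,0,0],0],[0.47,[-2,0,0],0],[0.47,[-5,0,0],0],[0.47,[-8,0,0],0],[0.47,[-8.6,1,0],0.1],[0,[-8.6,3,0],0.28],[0,[-8.6,5.5,0],0.46],[0,[-8.6,8,0],0.64],[0,[-8.6,9.8,0],0.82],[0,[-8.6,10.1,0],0.873],[0,[-8.6,10.1,0],0.873],[0,[-8.6,10.1,0],0.873]]'

```text
t: 13.92
eef_pos: [548.8, -357.8, 344.7]
tcp_rot: [-1.127, 1.57, 2.742]
ft_force: [0.2, -0.1, 0.4]
opening: 0.497
```

Run:
```python
from h import *
go(550.0,-358.1,291.5,-48.4)
c=grab("side"); crop(c,(220,220,340,310),6,"pics/s6.png")
```

```text
shift [ 5.32  0.1  -0.07] turn 0.001 J -48.35 p [ 548.8 -357.8  344.7] f [ 0.2 -0.1  0.4] [ 0.01  0.02 -0.02] op 0.497 t 13.925
```

View pics/s6.png

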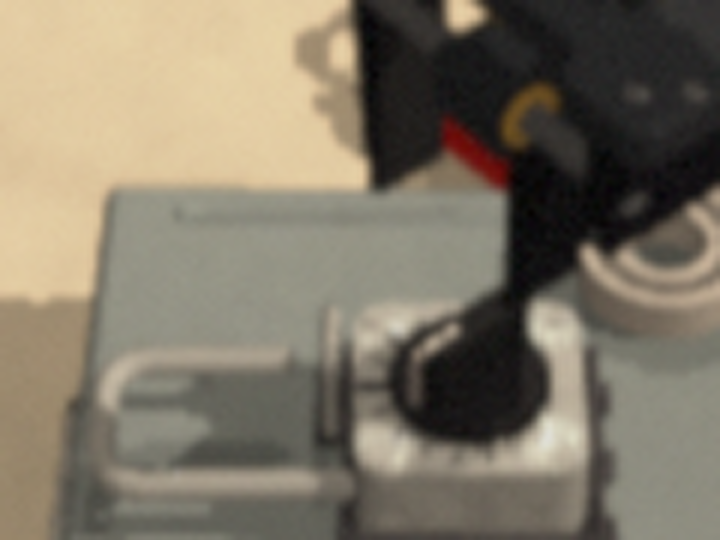

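The shackle stayed fully out, with the free leg end at (290,357) and a gap to the staple at (332,370). The lock is in its pan and the dial is unchanged. I take the bar and lift in small steps first.

apply_moves --series '[[0,[2,0.05,0],0],[0,[4,0.05,0],0],[0,[5.3,0.05,0],0],[0,[5.3,0.05,0],0],[0,[5.3,0.05,0],0],[1,[5.3,0.05,0],0],[1,[5.3,0.05,0],0],[1,[5.3,0.05,0],0],[1,[5.3,0.05,0],0],[1,[5.3,0.05,0],0],[1,[5.1,0.05,0],0],[1,[4.8,0.05,0],0],[1,[4.5,0.05,0],0],[1,[4.3,0.05,0],0],[1,[4.3,0.05,0],0]]'

```text
t: 15.85
eef_pos: [549.4, -358.1, 301.9]
tcp_rot: [1.567, 1.57, -0.849]
ft_force: [-0.4, -0.5, -5.1]
opening: 0.102
```

Wrist z-force is -5.1 N, the weight of the lock with no sign of jamming. I continue up.

apply_moves --series '[[1,[-0.5,0,0],0],[1,[-1.2,0,0],0],[1,[-2.2,0,0],0],[1,[-3.4,0,0],0],[1,[-4.6,0,0],0],[1,[-5.8,0,0],0],[1,[-6.8,0,0],0],[1,[-7.4,0,0],0],[1,[-7.7,0,0],0],[1,[-7.7,0,0],0],[1,[-7.7,0,0],0],[1,[-7.7,0,0],0],[1,[-7.7,0,0],0]]'

```text
t: 17.48
eef_pos: [549.5, -358.1, 378.6]
tcp_rot: [-1.201, 1.571, 2.667]
ft_force: [-0.6, 0.2, -4.2]
opening: 0.102
```

Run:
```python
from h import *
go(550.0,-358.1,378,-48.4)
print(pose()[2]["qvel"].round(3))
c=grab("side"); crop(c,(190,150,390,300),4,"pics/s7.png")
```

```text
shift [ 0.06  0.03 -0.04] turn -0.0 J -48.42 p [ 549.5 -358.1  378.6] f [-0.6  0.2 -4.2] [-0.11 -0.08 -0.03] op 0.102 t 17.475
[ 0.    -0.002  0.     0.     0.001  0.002]
```

View pics/s7.png

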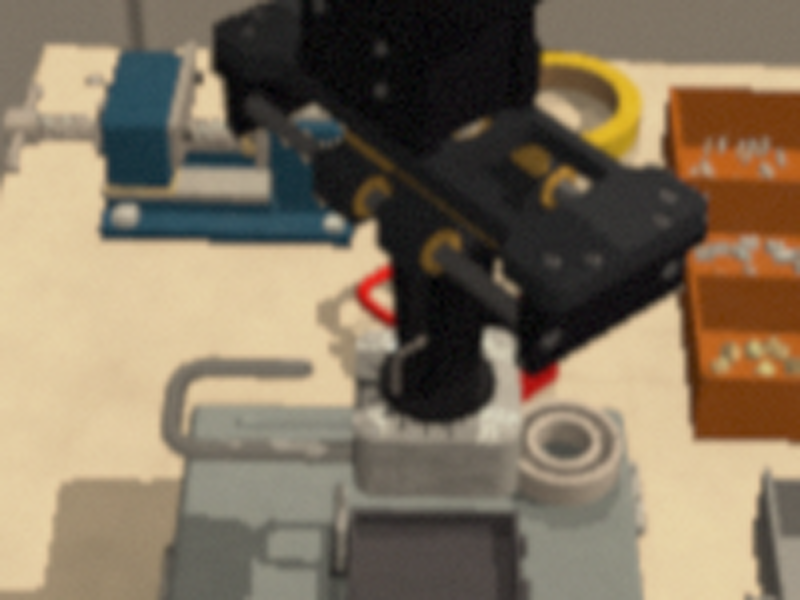

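The lock hangs level and open over the empty pan at (435,550), with the shackle fully out at (170-310,370-450) and the bearing still at (560,450). Everything is still, so I hand in.

```bash
python3 -c "
from cell import job
print(job.job_done())"
```

```text
the job is handed in; nothing more can be done
None
```

The padlock is open and held up over the case, and I handed the job in at about 17.5 s of the 61 s allowed.

- **Combination:** the dial started one mark anticlockwise of the index. I turned it clockwise to the third mark (wrist turned 79.9°), then straight back to the second mark on the other side (99.9°).
- **Shackle:** I pulled the bow out 26 mm, the shackle's 24 mm plus the lock's play in its pan. The stop showed as about 10 N on the wrist.
- **Lift:** I gripped the dial's bar again and lifted the lock straight up 87 mm, so its underside is about 90 mm above the lid.

**Last checks:**
- The wrist carried 4 to 5 N, which is the lock's weight, and the grip opening stayed at 0.102.
- Joint speeds were about zero.
- The last picture shows the lock level with its shackle out, the pan empty and the bearing in place.
- No check failed or disagreed. I did not look at the pen or the bush again after the first pictures, but the arm worked clear of both.

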